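# Put the printing stamps back in size order

### The arm

A 7-joint arm with a two-finger parallel gripper is mounted at the origin on the work surface. World frame = base frame: x ahead of the robot, y to its left, z up, the work surface at z = 0. Lengths are in m, angles in rad, forces in N, time in s.
With the tool pointing down it reaches from about 0.35 to 0.9 m from the base axis. Payload 19.9 kg.
Tool frame: the origin (TCP) lies at the very end of the fingers, on their centre line; the grasp point (between the pads) lies 19 mm behind it (hold_point_z is the z of the grasp point in the tool frame, in m); z points along the fingers, y is the line along which they close (so a half turn about z gives the same grasp; the last joint's range is limited). The gripper opens to 94 mm and grips with 3 to 60 N. Pads are 16 mm wide; open, the fingers measure 119 mm over their backs; the gripper's body (75 mm by 177 mm) begins 78 mm behind the grasp point.
Start: joints at [-1.22, 0.417, -0.01, 1.614, 0.005, 1.111, -0.053], TCP at [0.239, 0.578, 0.205] pointing down, gripper open.
Joint ranges: [-2.81, 2.81], [-0.39, 2.02], [-1.27, 1.25], [0.06, 2.57], [-1.19, 4.33], [0.19, 2], [-2.82, 2.82]. Speed limits (rad/s): [1.89, 1.89, 2.39, 2.39, 3.01, 3.01, 3.01].

### API

Orientations are given as a 3x3 rotation matrix whose columns are the frame's x, y, z axes.
In Python, from plant import get_state, snapshot, finish_job, boxes_of, trace, hold_point_z gives the robot as it stands.
- The arm moves only by the shell command python3 -m crank 'ROWS' [FORCE]. ROWS is text: rows parted by semicolons, each of 5 numbers parted by spaces: the shift along the tool's x, y, z in cm, then the turn about the tool's z in degrees, then the finger opening in cm, from 0 to 9.4. A call has exactly 8 rows; each row is the pose to reach, as a shift and turn from the pose commanded when the call began, along the tool's axes at that moment; what a row does not reach only later rows make up. A row lasts 1/8 s, in which the tool goes at most 62.5 mm and 10.7 degrees, less where a joint would pass 70% of its speed; a pose out of reach is approached as far as the arm can. A call with a gripper value outside its range is refused whole. The fingers move at their own pace and stop on an object; FORCE is the grip in N (left out, the last holds). Time passes only in rows, so rows that repeat a pose let the fingers close, or fill a call up. It gives the time, the measured TCP pose, the force, the opening and the grip force at its end, in the units of the state.
- get_state(): the state, without advancing time (a new reading comes with each control period).
- snapshot(name): name is "scene" or "top"; returns a dict with "img" (384x512x3 uint8, red, green, blue), "range_z" (384x512 float32, m along the optical axis (not along the pixel's ray), 0 where there is no reading), "K" (3x3 intrinsics, pixels), "pose" (4x4, takes a point from camera to world coordinates). Camera axes: x right, y down, z forward; pixel columns grow to the right and rows downward; lengths in m; the calibration is good to about 2 mm. A picture is of the moment at which its call begins.
- finish_job(): hands the job in; it is judged then, once.
Trained networks look in the newest picture that a camera, given by its name, has taken for a name from the list of things; names that differ only in an ending like _2 or _b are one class to them, and where a whole thing is asked for, a point or a joint stands for the part that bears it (a point fixed in the world has none). Each returns a list of dicts, best first, with "confidence" (0 to 1); they miss things now and then, are a little off and sometimes report something else, mostly with a low value. They report only what shows in the picture. A call takes as long as a camera call.
- boxes_of(target, camera): "extent" ([left, top, width, height] in pixels, round what is visible of it).
- trace(target, camera): "pixels" (384x512 bool, what is visible of it) and "extent" ([left, top, width, height] in pixels, round what is visible of it).
The state is a dict: "time_s": time; "joint_positions": joint angles; "qd": joint speeds; "joint_torque": joint torques, N m; "position": TCP position; "ee_rot": TCP orientation; "force": force on the tool from outside, world axes, zero at the start; "wrist_torque": the same for the moment, N m; "width": finger opening in m; "finger_force": force on a finger pad.
Only numpy, scipy, OpenCV 4.12 (cv2) and the standard library are available. Lean on these libraries where they do the work, as an engineer would, in place of code of your own. Each camera call takes 0.05 s, during which the arm holds its last target. There are 200 camera calls.

### The job

Put the four loose round printing stamps back in their tray, each standing upright in the middle of one of the four free felt spots, so that the row steps down in size from the biggest stamp, already in its place at one end, to the smallest beside the ink tin. Leave the biggest stamp and the ink tin where they are; the square stamp does not belong in this set.

Things in the scene. Friction and masses are not known exactly. Their poses are not given: they have to be found in the camera images.
- stamp_extra_large: The largest of the four loose round printing stamps: pale round wooden base 62 mm across and 24 mm thick (the lower 4 mm black rubber), an upright dark turned handle in its middle, 77 mm high in all. The handle is the same on every stamp: straight grip 24 mm in diameter from 45 to 71 mm above the underside (a plain grasp from above at about 58 mm), a thinner neck below. Stands upright on the table at the start. Origin: centre of the underside; z up along the handle.
- stamp_large: The second largest of the four loose round printing stamps: pale round wooden base 52 mm across and 24 mm thick (the lower 4 mm black rubber), an upright dark turned handle in its middle, 77 mm high in all. The handle is the same on every stamp: straight grip 24 mm in diameter from 45 to 71 mm above the underside (a plain grasp from above at about 58 mm), a thinner neck below. Stands upright on the table at the start. Origin: centre of the underside; z up along the handle.
- stamp_medium: The third largest of the four loose round printing stamps: pale round wooden base 42 mm across and 24 mm thick (the lower 4 mm black rubber), an upright dark turned handle in its middle, 77 mm high in all. The handle is the same on every stamp: straight grip 24 mm in diameter from 45 to 71 mm above the underside (a plain grasp from above at about 58 mm), a thinner neck below. Stands upright on the table at the start. Origin: centre of the underside; z up along the handle.
- stamp_small: The smallest of the four loose round printing stamps: pale round wooden base 32 mm across and 24 mm thick (the lower 4 mm black rubber), an upright dark turned handle in its middle, 77 mm high in all. The handle is the same on every stamp: straight grip 24 mm in diameter from 45 to 71 mm above the underside (a plain grasp from above at about 58 mm), a thinner neck below. Stands upright on the table at the start. Origin: centre of the underside; z up along the handle.
- stamp_biggest: The biggest round stamp of the set, base 72 mm across, 77 mm high, same handle. It already stands in its place at one end of the tray (either end) and stays there. Origin: centre of the underside.
- ink_tin: Round flat ink-pad tin, bare metal, 72 mm across and 24 mm high, at the other end of the tray; it stays there. Origin: centre of the underside.
- spot_a: Grey felt spot, 72 mm across, flush in the stamp tray: number 1 of the four free spots, counted from the tray's +y end. Origin: centre of the spot on its upper face, where a stamp's underside goes, 12 mm above the table; x across the tray, y along it. The tray is a fixed wooden board 500 x 110 mm, its floor 12 mm high, with a rim 5 mm wide rising 4 mm above the floor; six spots in a row 80 mm apart, the two end ones taken by the biggest stamp and the ink tin.
- spot_b: Grey felt spot, 72 mm across, flush in the stamp tray: number 2 of the four free spots, counted from the tray's +y end. Origin: centre of the spot on its upper face, where a stamp's underside goes, 12 mm above the table; x across the tray, y along it. The tray is a fixed wooden board 500 x 110 mm, its floor 12 mm high, with a rim 5 mm wide rising 4 mm above the floor; six spots in a row 80 mm apart, the two end ones taken by the biggest stamp and the ink tin.
- spot_c: Grey felt spot, 72 mm across, flush in the stamp tray: number 3 of the four free spots, counted from the tray's +y end. Origin: centre of the spot on its upper face, where a stamp's underside goes, 12 mm above the table; x across the tray, y along it. The tray is a fixed wooden board 500 x 110 mm, its floor 12 mm high, with a rim 5 mm wide rising 4 mm above the floor; six spots in a row 80 mm apart, the two end ones taken by the biggest stamp and the ink tin.
- spot_d: Grey felt spot, 72 mm across, flush in the stamp tray: number 4 of the four free spots, counted from the tray's +y end. Origin: centre of the spot on its upper face, where a stamp's underside goes, 12 mm above the table; x across the tray, y along it. The tray is a fixed wooden board 500 x 110 mm, its floor 12 mm high, with a rim 5 mm wide rising 4 mm above the floor; six spots in a row 80 mm apart, the two end ones taken by the biggest stamp and the ink tin.

How it is judged:
At the end, for the whole second after the job is handed in: Starting from the biggest stamp the 62, 52, 42 and 32 mm stamps stand in that order on the four felt spots, each centred within 12 mm, upright, resting on the tray's floor, released and at rest; the biggest stamp still upright, and it and the ink tin within 12 mm of where they were (((horizontal distance between stamp_biggest and spot_a below 0.1 m and horizontal distance between stamp_extra_large and spot_a below 0.012 m and z of stamp_extra_large in the frame of spot_a between -0.004 and 0.004 m and horizontal distance between stamp_large and spot_b below 0.012 m and z of stamp_large in the frame of spot_b between -0.004 and 0.004 m and horizontal distance between stamp_medium and spot_c below 0.012 m and z of stamp_medium in the frame of spot_c between -0.004 and 0.004 m and horizontal distance between stamp_small and spot_d below 0.012 m and z of stamp_small in the frame of spot_d between -0.004 and 0.004 m) or (horizontal distance between stamp_biggest and spot_d below 0.1 m and horizontal distance between stamp_extra_large and spot_d below 0.012 m and z of stamp_extra_large in the frame of spot_d between -0.004 and 0.004 m and horizontal distance between stamp_large and spot_c below 0.012 m and z of stamp_large in the frame of spot_c between -0.004 and 0.004 m and horizontal distance between stamp_medium and spot_b below 0.012 m and z of stamp_medium in the frame of spot_b between -0.004 and 0.004 m and horizontal distance between stamp_small and spot_a below 0.012 m and z of stamp_small in the frame of spot_a between -0.004 and 0.004 m)) and angle between each of stamp_extra_large, stamp_large, stamp_medium, stamp_small, stamp_biggest's own z axis and vertical below 0.1 rad and linear speed of each of stamp_extra_large, stamp_large, stamp_medium, stamp_small below 0.02 m/s and distance of each of stamp_biggest, ink_tin from where it was at the start of the episode below 0.012 m); the robot touches nothing.
It fails at once if the biggest stamp or the ink tin is pushed out of its place (distance of any of stamp_biggest, ink_tin from where it was at the start of the episode above 0.015 m).
It also fails if it takes over 102 s, if anything falls off the work surface, if the arm or the gripper's body presses on something with over 40 N, if the wrist force passes 120 N, or if a joint passes its speed limit or range.

## Working session

There is one attempt and no reset: what is moved stays moved. The work goes in short steps, Python scripts to look and compute and a shell command to move; the robot and the scene stay as the last step left them, time stands still between calls to the robot, and variables do not carry over. Pictures are saved under pics/ and viewed, at most 14 in all, crops included, and the job is handed in when it is done.

```bash
mkdir -p pics
cat > h.py <<'E'
import numpy as np, cv2
from plant import *
def cloud(s):
    z=s["range_z"]; v,u=np.mgrid[:384,:512]; K=s["K"]
    p=np.stack([(u-K[0,2])/K[0,0]*z,(v-K[1,2])/K[1,1]*z,z],-1)
    return p@s["pose"][:3,:3].T+s["pose"][:3,3]
E
python3 - <<'E'
from h import *
for c in("top","scene"):
    s=snapshot(c); cv2.imwrite(f"pics/{c}0.png",s["img"][:,:,::-1]); np.savez(f"{c}0.npz",**s)
    P=cloud(s); print(c,s["pose"][:3,3])
    for n in ["stamp_extra_large","stamp_large","stamp_medium","stamp_small","stamp_biggest","ink_tin","spot_a"]:
        for d in trace(n,c)[:5]:
            m=d["pixels"]&(s["range_z"]>0); q=P[m]
            if len(q)==0: continue
            t=q[q[:,2]>q[:,2].max()-.012]
            print(n,round(d["confidence"],2),np.round(d["extent"]),"top",t.mean(0).round(3),"med",np.median(q,0).round(3),"span",np.ptp(q,0).round(3))
st=get_state(); print(st["time_s"],st["position"],st["ee_rot"],st["width"],hold_point_z)
E
```

```text
top [0.44241327 0.00157801 0.82036085]
stamp_extra_large 0.62 [177. 216.  30.  34.] top [0.451 0.139 0.076] med [0.451 0.136 0.026] span [0.063 0.065 0.081]
stamp_large 0.65 [250. 215.  23.  24.] top [ 0.466 -0.008  0.076] med [ 0.464 -0.007  0.025] span [0.054 0.052 0.082]
stamp_medium 0.74 [367. 259.  24.  24.] top [ 0.377 -0.252  0.076] med [ 0.379 -0.247  0.028] span [0.039 0.037 0.078]
stamp_small 0.73 [310. 224.  15.  12.] top [ 0.465 -0.126  0.076] med [ 0.464 -0.122  0.068] span [0.031 0.03  0.079]
stamp_biggest 0.67 [346. 138.  35.  34.] top [ 0.625 -0.225  0.087] med [ 0.62  -0.219  0.037] span [0.072 0.078 0.08 ]
ink_tin 0.9 [162. 108.  35.  33.] top [0.68  0.168 0.036] med [0.679 0.168 0.036] span [0.079 0.08  0.03 ]
spot_a 0.71 [200. 119.  34.  31.] top [0.669 0.09  0.013] med [0.668 0.09  0.013] span [0.07  0.071 0.009]
spot_a 0.7 [274. 126.  34.  34.] top [ 0.646 -0.068  0.013] med [ 0.646 -0.069  0.013] span [0.071 0.073 0.009]
spot_a 0.63 [238. 123.  35.  30.] top [0.657 0.01  0.013] med [0.657 0.01  0.013] span [0.069 0.071 0.01 ]
spot_a 0.61 [310. 137.  32.  30.] t
[... 662 characters left out ...]
1 0.159 0.036] span [0.071 0.067 0.026]
spot_a 0.92 [196. 229.  33.  25.] top [ 0.633 -0.152  0.014] med [ 0.634 -0.152  0.014] span [0.073 0.069 0.007]
spot_a 0.81 [264. 221.  29.  18.] top [0.656 0.007 0.014] med [0.656 0.007 0.014] span [0.074 0.071 0.007]
spot_a 0.65 [232. 226.  31.  18.] top [ 0.644 -0.071  0.014] med [ 0.644 -0.071  0.014] span [0.072 0.072 0.007]
spot_a 0.62 [297. 220.  28.  16.] top [0.667 0.085 0.014] med [0.667 0.085 0.014] span [0.068 0.067 0.006]
0.8 [0.23866775 0.57760413 0.20540251] [[-9.24212975e-01  3.81877437e-01  2.17117331e-06]
 [ 3.81877434e-01  9.24212968e-01 -1.20312327e-04]
 [-4.79511895e-05 -1.10365091e-04 -9.99999993e-01]] 0.09382696130068573 -0.0188
```

View pics/top0.png

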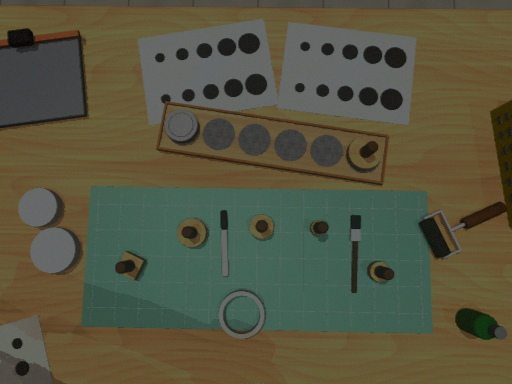

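View pics/scene0.png

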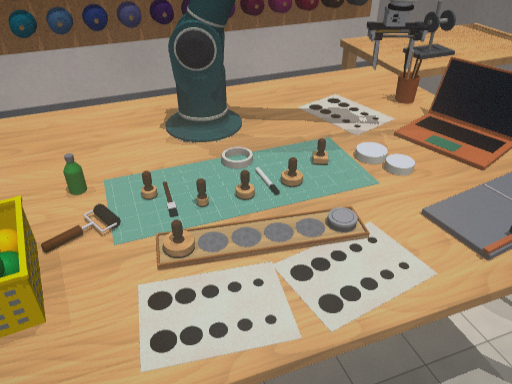

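Top view: XL at (192,233), L (262,227), S (319,228), M (381,272), square stamp (130,265), biggest at the −y tray end (365,152) and tin (181,125). The scene view agrees. Order along the tray: XL→d, L→c, M→b, S→a. I'll turn the tool to align it with the world axes (tool x=+y, y=+x, z=down).

```bash
python3 -m crank '-4.6 -4.1 0.6 8.4 9.4; -9.2 -8.1 1.2 16.9 9.4; -13.8 -12.2 1.8 25.3 9.4; -18.3 -16.3 2.4 33.8 9.4; -22.9 -20.4 3 42.2 9.4; -27.5 -24.4 3.6 50.7 9.4; -32.1 -28.5 4.2 59.1 9.4; -36.7 -32.6 5 67.5 9.4' 25
python3 -c "
from h import *
print(get_state()['ee_rot'])"
```

```text
time_s: 1.8
position: [0.4541, 0.1345, 0.1557]
ee_rot: [[0.004, 1.0, 0.001], [1.0, -0.004, 0.001], [0.001, 0.001, -1.0]]
force: [0.7, 1.2, -0.0]
width: 0.0942
finger_force: 0.0
[[ 3.60214583e-03  9.99992975e-01  1.03621382e-03]
 [ 9.99993303e-01 -3.60281311e-03  6.42814216e-04]
 [ 6.46542985e-04  1.03389137e-03 -9.99999257e-01]]
```

```bash
python3 -m crank '0 0 2 0 9.4; 0 0 5 0 9.4; 0 0 8 0 9.4; 0 0 11 0 9.4; 0 0 11.6 0 9.4; 0 0 11.6 0 9.4; 0 0 11.6 0 2; 0 0 11.6 0 2' 25
python3 -m crank '0 0 0 0 2; 0 0 0 0 2; 0 0 0 0 2; 0 0 0 0 2; 0 0 0 0 2; 0 0 -4 0 2; 0 0 -9 0 2; 0 0 -14 0 2' 25
python3 - <<'E'
from h import *
s=snapshot("top"); cv2.imwrite("pics/t1.png",s["img"][:,:,::-1])
s=snapshot("scene"); cv2.imwrite("pics/s1.png",s["img"][:,:,::-1])
E
```

```text
time_s: 2.8
position: [0.4538, 0.1364, 0.0403]
ee_rot: [[-0.001, 1.0, 0.001], [1.0, 0.001, 0.001], [0.001, 0.001, -1.0]]
force: [0.5, -0.5, -0.7]
width: 0.0773
finger_force: 0.0
time_s: 3.8
position: [0.453, 0.1359, 0.1809]
ee_rot: [[-0.001, 1.0, -0.0], [1.0, 0.001, -0.0], [-0.0, -0.0, -1.0]]
force: [-0.6, 0.4, -0.7]
width: 0.0233
finger_force: 25.0
```

View pics/s1.png

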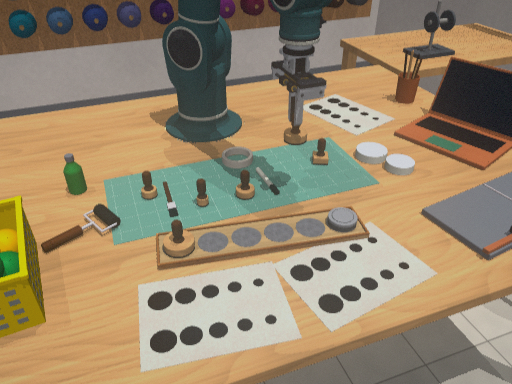

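Held XL hangs upright at (295,135). Carry it over spot d.

```bash
python3 -m crank '-4 2.5 0 0 2; -9 5.7 0 0 2; -14 8.8 0 0 2; -19 12 0 0 2; -24 15.1 0 0 2; -28.6 18 0 0 2; -28.6 18 0 0 2; -28.6 18 0 0 2'
cat >> h.py <<'E'
def held(n):
    st=get_state(); print("tcp",st["position"])
    for c in("top","scene"):
        s=snapshot(c); P=cloud(s)
        for d in trace(n,c)[:1]:
            m=cv2.erode(d["pixels"].astype(np.uint8),np.ones((2,2)))>0
            q=P[m&(s["range_z"]>0)]; b=q[q[:,2]<st["position"][2]-.008]
            print(c,round(d["confidence"],2),"base n",len(b),"lo",b.min(0).round(3) if len(b) else 0,"hi",b.max(0).round(3) if len(b) else 0,"mid",((b.min(0)+b.max(0))/2).round(4) if len(b) else 0)
        cv2.imwrite(f"pics/{n}_{c}.png",s["img"][:,:,::-1])
E
python3 -c "
from h import *
held('stamp_extra_large')"
```

```text
time_s: 4.9
position: [0.6331, -0.1493, 0.1785]
ee_rot: [[-0.001, 1.0, -0.001], [1.0, 0.001, 0.0], [0.0, -0.001, -1.0]]
force: [-0.2, 0.6, -1.4]
width: 0.0235
finger_force: 25.0
tcp [ 0.63312638 -0.14933926  0.17845226]
top 0.72 base n 401 lo [ 0.441 -0.031  0.022] hi [0.491 0.015 0.079] mid [ 0.466  -0.008   0.0504]
scene 0.73 base n 503 lo [ 0.61  -0.177  0.131] hi [ 0.665 -0.119  0.17 ] mid [ 0.6375 -0.1481  0.1505]
```

```bash
python3 -m crank '-0.2 0 4 0 2; -0.3 0 8 0 2; -0.3 0 11 0 2; -0.3 0 12.2 0 2; -0.3 0 12.7 0 2; -0.3 0 12.7 0 2; -0.3 0 12.7 0 5; -0.3 0 12.7 0 5'
python3 -m crank '0 0 0 0 5; 0 0 0 0 5; 0 0 -3 0 5; 0 0 -7 0 5; 0 0 -11 0 5; 0 0 -13 0 5; 0 0 -13 0 5; 0 0 -13 0 5'
python3 -c "
from h import *
held('stamp_extra_large')"
```

```text
time_s: 6.1
position: [0.634, -0.1521, 0.053]
ee_rot: [[-0.002, 1.0, 0.001], [1.0, 0.002, 0.0], [0.0, 0.001, -1.0]]
force: [0.6, 0.3, 0.1]
width: 0.0398
finger_force: 0.0
time_s: 7.1
position: [0.6331, -0.1523, 0.181]
ee_rot: [[-0.001, 1.0, -0.002], [1.0, 0.001, 0.0], [0.0, -0.002, -1.0]]
force: [-0.7, -0.1, -0.4]
width: 0.0498
finger_force: 0.0
tcp [ 0.63305566 -0.1523459   0.1810016 ]
top 0.38 base n 734 lo [0.631 0.056 0.009] hi [0.702 0.123 0.018] mid [0.6665 0.0895 0.0135]
scene 0.61 base n 537 lo [ 0.608 -0.178  0.016] hi [ 0.664 -0.121  0.092] mid [ 0.6361 -0.1497  0.0543]
```

View pics/stamp_extra_large_scene.png

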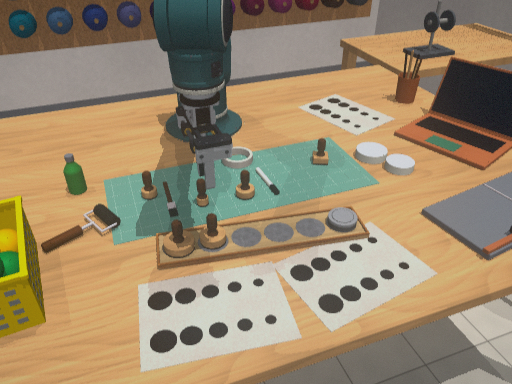

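XL stands on spot d at (212,232), upright. Next: L.

```bash
python3 -m crank '3 -3.5 0 0 7; 6 -7 0 0 7; 9 -10.5 0 0 7; 12 -14 0 0 7; 14.2 -16.6 0 0 7; 14.2 -16.6 2 0 7; 14.2 -16.6 6 0 7; 14.2 -16.6 7 0 7'
python3 -m crank '0 0 2 0 7; 0 0 5 0 7; 0 0 7.3 0 7; 0 0 7.3 0 7; 0 0 7.3 0 2; 0 0 7.3 0 2; 0 0 7.3 0 2; 0 0 7.3 0 2' 25
python3 -m crank '0 0 0 0 2; 0 0 0 0 2; 0 0 -2 0 2; 0 0 -6 0 2; 0 0 -10 0 2; 0 0 -14 0 2; 0 0 -14 0 2; 0 0 -14 0 2' 25
python3 -c "
from h import *
held('stamp_large')"
```

```text
time_s: 8.3
position: [0.4663, -0.011, 0.1108]
ee_rot: [[-0.001, 1.0, -0.003], [1.0, 0.001, -0.001], [-0.001, -0.003, -1.0]]
force: [-0.2, -0.3, 0.7]
width: 0.07
finger_force: 0.0
time_s: 9.3
position: [0.4677, -0.0107, 0.0398]
ee_rot: [[-0.001, 1.0, 0.001], [1.0, 0.001, 0.0], [0.0, 0.001, -1.0]]
force: [-0.1, -0.0, 0.8]
width: 0.0336
finger_force: 0.0
time_s: 10.3
position: [0.4671, -0.0107, 0.1788]
ee_rot: [[-0.001, 1.0, -0.001], [1.0, 0.001, 0.0], [0.0, -0.001, -1.0]]
force: [-0.4, 0.1, -1.1]
width: 0.0234
finger_force: 25.0
tcp [ 0.46708359 -0.01065629  0.17881528]
scene 0.88 base n 239 lo [ 0.26  -0.036 -0.   ] hi [0.493 0.063 0.17 ] mid [0.3764 0.0133 0.0851]
```

```bash
python3 -m crank '-1.3 4 0 0 2; -2.7 8 0 0 2; -4 12 0 0 2; -5.5 16 0 0 2; -6.1 17.7 0 0 2; -6.1 17.7 1 0 2; -6.1 17.7 3 0 2; -6.1 17.7 6 0 2'
python3 -m crank '0 0 3 0 2; 0 0 5.5 0 2; 0 0 6.3 0 2; 0 0 6.7 0 2; 0 0 6.7 0 2; 0 0 6.7 0 5; 0 0 6.7 0 5; 0 0 6.7 0 5'
python3 -m crank '0 0 0 0 5; 0 0 -3 0 5; 0 0 -7 0 5; 0 0 -11 0 5; 0 0 -13 0 5; 0 0 -13 0 5; 0 0 -13 0 5; 0 0 -13 0 5'
python3 -c "
from h import *
held('stamp_large')"
```

```text
time_s: 11.5
position: [0.6438, -0.071, 0.1181]
ee_rot: [[-0.001, 1.0, 0.0], [1.0, 0.001, 0.0], [0.0, 0.0, -1.0]]
force: [0.3, -0.5, -1.5]
width: 0.0233
finger_force: 25.0
time_s: 12.5
position: [0.6447, -0.0716, 0.0528]
ee_rot: [[-0.001, 1.0, 0.0], [1.0, 0.001, -0.0], [-0.0, 0.0, -1.0]]
force: [0.2, 0.1, 0.0]
width: 0.0488
finger_force: 0.0
time_s: 13.5
position: [0.644, -0.0716, 0.1811]
ee_rot: [[-0.001, 1.0, -0.002], [1.0, 0.001, -0.0], [-0.0, -0.002, -1.0]]
force: [-0.1, 0.0, 0.2]
width: 0.0503
finger_force: 0.0
tcp [ 0.64402103 -0.0715837   0.18114232]
scene 0.62 base n 463 lo [ 0.621 -0.097  0.012] hi [ 0.67  -0.048  0.091] mid [ 0.6457 -0.0723  0.0513]
```

L measured on spot c. Next: M.

```bash
python3 -m crank '-2.8 -4 0 0 7; -5.6 -8 0 0 7; -8.4 -12 0 0 7; -11.2 -16 0 0 7; -14 -20 0 0 7; -16.8 -24 0 0 7; -18.4 -26.7 0 0 7; -18.4 -26.7 2 0 7'
python3 -m crank '0 0 3 0 7; 0 0 7 0 7; 0 0 10.5 0 7; 0 0 12.3 0 7; 0 0 12.3 0 7; 0 0 12.3 0 2; 0 0 12.3 0 2; 0 0 12.3 0 2' 25
python3 -m crank '0 0 0 0 2; 0 0 0 0 2; 0 0 0 0 2; 0 0 -2 0 2; 0 0 -6 0 2; 0 0 -10 0 2; 0 0 -14 0 2; 0 0 -14 0 2' 25
python3 -c "
from h import *
held('stamp_medium')"
```

```text
time_s: 14.7
position: [0.3768, -0.2574, 0.1633]
ee_rot: [[0.002, 1.0, 0.003], [1.0, -0.002, -0.0], [-0.0, 0.003, -1.0]]
force: [1.2, -0.6, 0.2]
width: 0.0698
finger_force: 0.0
time_s: 15.7
position: [0.3781, -0.2559, 0.04]
ee_rot: [[-0.001, 1.0, 0.001], [1.0, 0.001, -0.0], [-0.0, 0.001, -1.0]]
force: [-0.1, 0.5, -1.1]
width: 0.0429
finger_force: 0.0
time_s: 16.7
position: [0.3789, -0.2564, 0.1816]
ee_rot: [[-0.001, 1.0, 0.004], [1.0, 0.001, -0.001], [-0.001, 0.004, -1.0]]
force: [0.2, 0.5, -0.8]
width: 0.0232
finger_force: 25.0
tcp [ 0.37892763 -0.25636687  0.18163574]
top 0.93 base n 224 lo [ 0.361 -0.253  0.152] hi [ 0.398 -0.234  0.174] mid [ 0.3793 -0.2437  0.1626]
scene 0.65 base n 181 lo [ 0.139 -0.276  0.002] hi [ 0.399 -0.224  0.173] mid [ 0.2692 -0.2498  0.0875]
```

```bash
python3 -m crank '3 3.2 0 0 2; 7 7.4 0 0 2; 11 11.6 0 0 2; 15 15.8 0 0 2; 19 20.1 0 0 2; 23 24.3 0 0 2; 26.3 27.8 0 0 2; 26.3 27.8 0 0 2'
python3 -m crank '0 0 2 0 2; 0 0 6 0 2; 0 0 10 0 2; 0 0 12 0 2; 0 0 12.7 0 2; 0 0 12.7 0 2; 0 0 12.7 0 5; 0 0 12.7 0 5'
python3 -m crank '0 0 0 0 5; 0 0 0 0 5; 0 0 -3 0 5; 0 0 -7 0 5; 0 0 -11 0 5; 0 0 -13 0 5; 0 0 -13 0 5; 0 0 -13 0 5'
python3 -c "
from h import *
held('stamp_medium')"
```

```text
time_s: 17.9
position: [0.6564, 0.0105, 0.1767]
ee_rot: [[-0.005, 1.0, -0.003], [1.0, 0.005, -0.0], [-0.0, -0.003, -1.0]]
force: [-0.9, -0.6, -0.8]
width: 0.0238
finger_force: 25.0
time_s: 18.9
position: [0.6559, 0.0074, 0.0532]
ee_rot: [[-0.001, 1.0, 0.001], [1.0, 0.001, 0.0], [0.0, 0.001, -1.0]]
force: [-0.3, 0.3, 0.7]
width: 0.0398
finger_force: 0.0
time_s: 19.9
position: [0.6549, 0.0075, 0.181]
ee_rot: [[-0.001, 1.0, -0.002], [1.0, 0.001, -0.0], [-0.0, -0.002, -1.0]]
force: [-0.7, -0.6, -0.8]
width: 0.0498
finger_force: 0.0
tcp [0.65485169 0.00754046 0.18096937]
scene 0.86 base n 376 lo [ 0.61  -0.016  0.012] hi [0.676 0.037 0.092] mid [0.643  0.0103 0.0523]
```

Next: S.

```bash
python3 -m crank '-3 -4.1 0 0 7; -6 -8.2 0 0 7; -9 -12.4 0 0 7; -12 -16.6 0 0 7; -13.7 -18.9 0 0 7; -13.7 -18.9 0 0 7; -13.7 -18.9 2 0 7; -13.7 -18.9 5 0 7'
python3 -m crank '0 0 3 0 7; 0 0 7 0 7; 0 0 9.3 0 7; 0 0 9.3 0 7; 0 0 9.3 0 2; 0 0 9.3 0 2; 0 0 9.3 0 2; 0 0 9.3 0 2' 25
python3 -m crank '0 0 0 0 2; 0 0 0 0 2; 0 0 -2 0 2; 0 0 -6 0 2; 0 0 -10 0 2; 0 0 -14 0 2; 0 0 -14 0 2; 0 0 -14 0 2' 25
python3 -c "
from h import *
held('stamp_small')"
```

```text
time_s: 21.1
position: [0.4679, -0.1292, 0.1321]
ee_rot: [[-0.002, 1.0, 0.002], [1.0, 0.002, -0.0], [-0.0, 0.002, -1.0]]
force: [1.0, 0.8, -0.6]
width: 0.0701
finger_force: 0.0
time_s: 22.1
position: [0.4668, -0.1298, 0.0398]
ee_rot: [[-0.001, 1.0, 0.001], [1.0, 0.001, 0.0], [0.0, 0.001, -1.0]]
force: [-0.3, 0.7, -0.1]
width: 0.0334
finger_force: 0.0
time_s: 23.1
position: [0.4663, -0.1296, 0.1788]
ee_rot: [[-0.001, 1.0, -0.001], [1.0, 0.001, 0.0], [0.0, -0.001, -1.0]]
force: [0.3, -0.5, -1.3]
width: 0.0232
finger_force: 25.0
tcp [ 0.46629467 -0.12955749  0.17884812]
top 0.54 base n 65 lo [ 0.455 -0.122  0.153] hi [ 0.476 -0.112  0.171] mid [ 0.4653 -0.1171  0.1618]
scene 0.54 base n 122 lo [ 0.466 -0.145  0.141] hi [ 0.482 -0.117  0.171] mid [ 0.4738 -0.131   0.156 ]
```

```bash
python3 -m crank '3 2.8 0 0 2; 7 6.5 0 0 2; 11 10.2 0 0 2; 15 14 0 0 2; 19 17.7 0 0 2; 21.6 20.1 0 0 2; 21.6 20.1 0 0 2; 21.6 20.1 0 0 2'
python3 -m crank '0 0 2 0 2; 0 0 6 0 2; 0 0 10 0 2; 0 0 12 0 2; 0 0 12.7 0 2; 0 0 12.7 0 2; 0 0 12.7 0 5; 0 0 12.7 0 5'
python3 -m crank '0 0 0 0 5; 0 0 0 0 5; 0 0 -3 0 5; 0 0 -7 0 5; 0 0 -11 0 5; 0 0 -13 0 5; 0 0 -13 0 5; 0 0 -13 0 5'
python3 -m crank '0 -4 0 0 5; 0 -9 0 0 5; 0 -14 0 0 5; 0 -19 -1 0 5; 0 -24 -2 0 5; 0 -26 -3 0 5; 0 -26 -3 0 5; 0 -26 -3 0 5'
python3 - <<'E'
from h import *
for c in("top","scene"):
    s=snapshot(c); P=cloud(s); cv2.imwrite(f"pics/end_{c}.png",s["img"][:,:,::-1])
    for n in ["stamp_extra_large","stamp_large","stamp_medium","stamp_small","stamp_biggest","ink_tin"]:
        for d in trace(n,c)[:1]:
            q=P[d["pixels"]&(s["range_z"]>0)]; t=q[q[:,2]>q[:,2].max()-.012]
            print(c,n,round(d["confidence"],2),t.mean(0).round(3))
E
```

```text
time_s: 24.3
position: [0.6669, 0.0855, 0.1787]
ee_rot: [[-0.0, 1.0, -0.001], [1.0, 0.0, -0.001], [-0.001, -0.001, -1.0]]
force: [0.4, -0.5, -0.9]
width: 0.0234
finger_force: 25.0
time_s: 25.3
position: [0.6678, 0.0864, 0.0533]
ee_rot: [[-0.001, 1.0, 0.001], [1.0, 0.001, 0.0], [0.0, 0.001, -1.0]]
force: [0.2, -0.3, 0.6]
width: 0.0399
finger_force: 0.0
time_s: 26.3
position: [0.6668, 0.0864, 0.1809]
ee_rot: [[-0.001, 1.0, -0.002], [1.0, 0.001, -0.0], [-0.0, -0.002, -1.0]]
force: [-0.7, -0.4, 0.7]
width: 0.0501
finger_force: 0.0
time_s: 27.3
position: [0.4079, 0.0862, 0.2119]
ee_rot: [[-0.001, 1.0, -0.0], [1.0, 0.001, -0.001], [-0.001, -0.0, -1.0]]
force: [0.4, 0.2, -0.4]
width: 0.0499
finger_force: 0.0
top stamp_large 0.64 [ 0.642 -0.068  0.088]
top stamp_medium 0.67 [0.653 0.008 0.088]
top stamp_small 0.81 [0.665 0.087 0.088]
top stamp_biggest 0.93 [ 0.625 -0.225  0.087]
top ink_tin 0.72 [0.679 0.168 0.037]
scene stamp_extra_large 0.82 [ 0.635 -0.151  0.087]
scene stamp_large 0.98 [ 0.647 -0.073  0.087]
scene stamp_medium 0.6 [0.658 0.003 0.087]
scene stamp_small 0.89 [0.671 0.082 0.087]
scene stamp_biggest 0.72 [ 0.647 -0.073  0.087]
scene ink_tin 0.64 [0.685 0.163 0.036]
```

View pics/end_top.png

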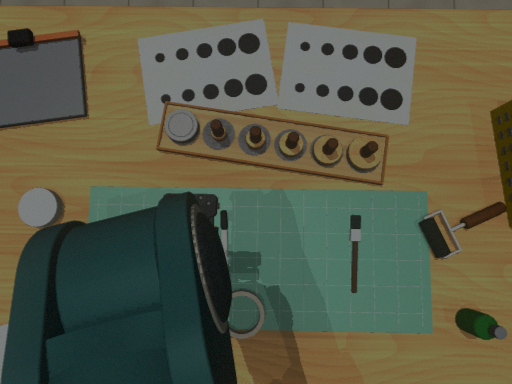

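View pics/end_scene.png

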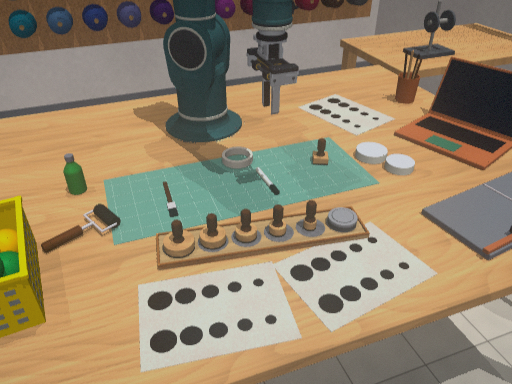

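The row runs biggest (365,152), XL (328,150), L (291,143), M (255,138), S (218,132), tin (181,125). All stamps are upright, centred to within about 5 mm and released.

```bash
python3 -c "
from plant import *
print(finish_job())"
```

```text
the job is handed in; nothing more can be done
None
```

The four round stamps stand upright and released on their felt spots, stepping down from the biggest stamp to the smallest beside the ink tin; by the cameras each is centred within about 5 mm, and the job is handed in (no verdict was returned).

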